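Build the sieve tower on the shaker

ROBOT

A 6-joint arm with a two-finger parallel gripper is mounted at the origin on a cart in front of the work surface, level with it; the furniture and walls round the work are solid. World frame = base frame: x ahead of the robot, y to its left, z up, the work surface at z = 0. Lengths are in mm, angles in degrees, forces in N, time in s.
With the tool pointing down it reaches from about 300 to 850 mm from the base axis. Payload 4.2 kg.
Tool frame: the origin (TCP) lies on the centre line of the jaws, within the pads' length; the fingertips stand env.nose_length ahead of it and the grasp point (between the pads) lies 2 mm behind it (env.nose_length is the distance from the TCP to the fingertips, in mm); z points along the fingers, y is the direction in which the jaws open and shut (so a half turn about z gives the same grasp; the last joint's range is limited). The gripper opens to 91 mm and grips with 3 to 60 N. Pads are 32 mm wide; open, the fingers measure 118 mm over their backs; the gripper's body (76 mm by 178 mm) begins 60 mm behind the grasp point.
Start: joints at [75.401, 18.312, 89.639, -0, 72.044, -1.146], TCP at [133.774, 559.237, 230.976] pointing down, gripper open.
Joint ranges: [-177.97, 177.97], [-48.28, 115.42], [12.27, 149.76], [-77.06, 257.06], [2.81, 150.46], [-146.56, 146.56]. Speed limits (degrees/s): [147.25, 147.25, 180, 180, 180, 180].

INTERFACE

Orientations are given as [roll, pitch, yaw] about the fixed x, y, z axes, in that order (R = Rz(yaw) Ry(pitch) Rx(roll)).
In Python, from workcell import env gives the robot as it stands. The module is installed in compiled form; this text tells all that it offers.
- The arm moves only by the tool jog_arm, never from a script. Its argument "deltas" is a list that holds one entry, the list of rows, each a list of 5 numbers: the shift along the tool's x, y, z in m, then the turn about the tool's z in degrees, then the finger opening in m, from 0 to 0.0912. A call has 1 to 20 rows; each row is the pose to reach, as a shift and turn from the pose commanded when the call began, along the tool's axes at that moment; what a row does not reach only later rows make up. A row lasts 1/12 s, in which the tool goes at most 41.7 mm and 7.16 degrees, less where a joint would pass 70% of its speed; a pose out of reach is approached as far as the arm can. A call with a gripper value outside its range is refused whole. The fingers move at their own pace and stop on an object; "grip_force" is the grip in N (left out, the last holds). Time passes only in rows, so rows that repeat a pose let the fingers close. It gives the time, the measured TCP pose, the force and the opening at its end, in the units of the state.
- env.state(): the state, without advancing time (a new reading comes with each control period).
- env.grab_frame(name): name is "scene" or "top" or "wrist"; returns the picture (480x640x3 uint8, red, green, blue); there is no depth.
- env.camera_params(name): a dict with "fx", "fy", "cx", "cy" (pixels), "xyz" and "orientation" of the camera in the world. Camera axes: x right, y down, z forward; pixel columns grow to the right and rows downward; lengths in mm; the calibration is good to about 2 mm. A picture is of the moment at which its call begins: read the wrist's pose just before it. camera_params takes no time and is no camera call; for the wrist camera it gives the pose at the moment of the call.
- env.job_done(): hands the job in, once; it reports no verdict.
Trained networks look in the newest picture that a camera, given by its name, has taken for a name from the list of things; names that differ only in an ending like _2 or _b are one class to them, and where a whole thing is asked for, a point or a joint stands for the part that bears it (a point fixed in the world has none). Each returns a list of dicts, best first, with "conf" (0 to 1); they miss things now and then, are a little off and sometimes report something else, mostly with a low value. They report only what shows in the picture. A call takes as long as a camera call. They do not tell look-alikes from the thing itself.
- env.look_for(camera, label): "xyz" ([x, y, z] in mm, in world coordinates, good to about 4 mm: the middle of the surface that is visible of it).
The state is a dict: "time_s": time; "qpos": joint angles; "qvel": joint speeds; "effort": joint torques, N m; "ee_pos": TCP position; "ee_rot": TCP orientation; "force": force on the tool from outside, world axes, zero at the start; "torque": the same for the moment, N m; "gripper_width": finger opening in mm.
Only numpy, scipy, OpenCV 4.12 (cv2) and the standard library are available. Lean on these libraries where they do the work, as an engineer would, in place of code of your own. Each camera call takes 0.05 s, during which the arm holds its last target.

TASK

Build the sieve tower on the shaker from the bottom up, one piece at a time: first the solid-bottomed pan in the round seat, then the low fine-mesh sieve, then the taller coarse-mesh sieve, and last the lid, each fully home and level on the one below. Leave the sample cup, the timer, the petri dish and the jar where they are, and let go of everything at the end.

Things in the scene. Friction and masses are not known exactly. Their poses are not given: they have to be found in the camera images.
- pan_mid (a point): Receiving pan: round stainless cup with a solid plain bottom and no mesh, 58 mm across, 34 mm high, wall 3.5 mm, open at the top (51 mm inside), flat bottom with a bevelled edge. Point at its centre, half-way up (17 mm above its underside). z up its axis; yaw does not matter.
- fine_sieve_mid (a point): Fine sieve: low round stainless frame, 58 mm across, 40 mm high over all, open top, close wire mesh (3 mm pitch) half-way up. Point at its centre, half-way up (20 mm above its underside), z up. Its lowest 6 mm are a narrower collar (45 mm, tapered to 41) that drops into the open rim (51 mm inside) below; the shoulder above it rests on that rim. Grip above the shoulder.
- coarse_sieve_mid (a point): Coarse sieve: taller round stainless frame, 58 mm across, 64 mm high over all, open top, wide square mesh (11 mm pitch) near its bottom. Point at its centre, half-way up (32 mm above its underside), z up. Its lowest 6 mm are a narrower collar (45 mm, tapered to 41) that drops into the open rim (51 mm inside) below; the shoulder above it rests on that rim. Grip above the shoulder.
- sieve_lid_mid (a point): Lid: stainless disc, 58 mm across, with a black upright knob (20 mm across) on top; 42 mm high over all: collar (45 mm across, tapered to 41) 0 to 6 mm, disc 6 to 14 mm, knob 14 to 42 mm above its underside. The collar drops into the rim below and the disc rests on that rim. Lift by the knob. Point on its axis, half-way up (21 mm), z up.
- seat (a point): Seat of the sieve shaker, a fixed low white housing 140 x 140 mm with a round aluminium table on top. The seat is a round recess 64 mm across in a collar 73 mm across and 5 mm high; the pan (58 mm) stands inside it. Point at the centre of the seat's floor, on which the pan's underside rests (42 mm above the bench). z up.
- cup_mid (a point): Bystander: capped sample cup with a white cap, 62 mm across, 68 mm high; centre, half-way up. Leave it where it stands.
- timer_mid (a point): Bystander: low white bench timer, 62 x 66 x 20 mm; centre, half-way up. Leave it where it lies.
- dish_mid (a point): Bystander: closed petri dish, 91 mm across, 15 mm high; centre, half-way up. Leave it where it lies.
- jar_mid (a point): Bystander: squat jar with a red cap, 62 mm across, 60 mm high; centre, half-way up. Leave it where it stands.
There are look-alikes about, which are no part of the job. What is shaped like the part that bears pan_mid but blue is not meant. Leave any blue look-alike of the part that bears fine_sieve_mid alone.

How it is judged (in metres and radians):
On the way, in this order (a step that is already met when the one before it is completed fails the run):
1. the pan stands in the seat of the shaker (horizontal distance between pan_mid and seat below 0.006 m and z of pan_mid in the frame of seat between 0.0145 and 0.0195 m and angle between pan_mid's own z axis and vertical below 0.06 rad), for 0.2 s.
2. the fine sieve is seated on the pan (all of step 1 and horizontal distance between fine_sieve_mid and pan_mid below 0.006 m and z of fine_sieve_mid in the frame of pan_mid between 0.0285 and 0.0335 m and angle between fine_sieve_mid's own z axis and vertical below 0.06 rad), for 0.2 s.
3. the coarse sieve is seated on the fine sieve (all of step 2 and horizontal distance between coarse_sieve_mid and fine_sieve_mid below 0.006 m and z of coarse_sieve_mid in the frame of fine_sieve_mid between 0.0435 and 0.0485 m and angle between coarse_sieve_mid's own z axis and vertical below 0.06 rad), for 0.2 s.
4. the lid is seated on the coarse sieve (all of step 3 and horizontal distance between sieve_lid_mid and coarse_sieve_mid below 0.006 m and z of sieve_lid_mid in the frame of coarse_sieve_mid between 0.0445 and 0.0495 m and angle between sieve_lid_mid's own z axis and vertical below 0.06 rad), for 0.2 s.
At the end, for the whole second after the job is handed in: The tower stands in the shaker's seat, from the bottom up pan, fine sieve, coarse sieve, lid: each centred on the one below within 6 mm, fully seated (height right within 2.5 mm), within 0.06 rad of upright, released and at rest (all of step 4 and linear speed of each of pan, fine_sieve, coarse_sieve, sieve_lid below 0.01 m/s and angular speed of each of pan, fine_sieve, coarse_sieve, sieve_lid below 0.1 rad/s); the robot touches nothing.
It fails at once if the cup is pushed more than 30 mm from where it was, or tipped over (distance of cup_mid from where it was at the start of the episode above 0.03 m or angle between cup_mid's own z axis and vertical above 0.5 rad).
It fails at once if the timer is pushed more than 30 mm from where it was, or tipped over (distance of timer_mid from where it was at the start of the episode above 0.03 m or angle between timer_mid's own z axis and vertical above 0.5 rad).
It fails at once if the dish is pushed more than 30 mm from where it was, or tipped over (distance of dish_mid from where it was at the start of the episode above 0.03 m or angle between dish_mid's own z axis and vertical above 0.5 rad).
It fails at once if the jar is pushed more than 30 mm from where it was, or tipped over (distance of jar_mid from where it was at the start of the episode above 0.03 m or angle between jar_mid's own z axis and vertical above 0.5 rad).
It also fails if it takes over 106 s, if anything falls off the work surface, if the arm or the gripper's body presses on something with over 40 N, if the wrist force passes 120 N, or if a joint passes its speed limit or range.

## Working session

There is one attempt and no reset: what is moved stays moved. The work goes in short steps, Python scripts to look and compute and a tool call to move; the robot and the scene stay as the last step left them, time stands still between calls to the robot, and variables do not carry over. Pictures are saved under pics/ and viewed, and the job is handed in when it is done.

Besides the shell and the picture viewer there is one more tool, called after "Emit:" by a JSON object that holds its "name" and its "arguments", one argument or row to a line. jog_arm: Moves the arm, as the interface text tells. Its arguments: {"type":"object","properties":{"deltas":{"type":"array"},"grip_force":{"type":"number"}},"required":["deltas"]}

```bash
mkdir -p pics
cat > h.py <<'E'
import numpy as np, cv2
from scipy.spatial.transform import Rotation as R
from workcell import env
def save(img,n): cv2.imwrite('pics/'+n,cv2.cvtColor(img,cv2.COLOR_RGB2BGR))
def ray(p,u,v):
    M=R.from_euler('xyz',p['orientation'],degrees=True).as_matrix()
    return np.array(p['xyz']),M@np.array([(u-p['cx'])/p['fx'],(v-p['cy'])/p['fy'],1])
def atz(p,u,v,z):
    o,d=ray(p,u,v); return o+d*(z-o[2])/d[2]
def proj(p,X):
    M=R.from_euler('xyz',p['orientation'],degrees=True).as_matrix()
    c=M.T@(np.array(X)-p['xyz']); return p['cx']+p['fx']*c[0]/c[2],p['cy']+p['fy']*c[1]/c[2]
E
python3 - <<'E'
from h import *
print(env.state()); print(env.nose_length)
for c in ['scene','top','wrist']:
    print(c,env.camera_params(c)); save(env.grab_frame(c),c+'0.png')
for n in ['pan_mid','fine_sieve_mid','coarse_sieve_mid','sieve_lid_mid','seat','cup_mid','timer_mid','dish_mid','jar_mid']:
    for c in ['top','scene']:
        p=env.camera_params(c)
        for d in env.look_for(c,n): print(n,c,np.round(d['xyz']),round(d['conf'],2),np.round(proj(p,d['xyz'])))
print(env.state()['time_s'])
E
```

```text
{'time_s': 0.0, 'qpos': array([ 7.54024349e+01,  1.83505446e+01,  8.97076958e+01, -8.54779317e-04,
        7.20430121e+01, -1.14681270e+00]), 'qvel': array([-0.07653397, -0.04477094,  0.00199833, -0.06622241,  0.01967581,
        0.01563683]), 'effort': array([-3.16333528e-03, -4.12467098e+01, -2.31977248e+01,  7.24403188e-02,
        4.55873762e-02, -1.46117172e-04]), 'ee_pos': array([133.6408624 , 558.75643675, 230.12250594]), 'ee_rot': array([-1.79898751e+02, -1.21398798e-03,  1.66549511e+02]), 'force': array([-0.03940955,  0.46554306, -0.04929613]), 'torque': array([ 0.00463818, -0.06721665,  0.02830576]), 'gripper_width': 91.35979298799955}
17.0
scene {'fx': 504.35756532575425, 'fy': 504.35756532575425, 'cx': 312.00276275912773, 'cy': 244.51033463625333, 'xyz': array([ 163.47273503, -749.20308874, 1096.56737985]), 'orientation': array([-141.40462653,    0.1950197 ,  -26.59366317])}
top {'fx': 492.0968744536971, 'fy': 492.0968744536971, 'cx': 325.6087419588316, 'cy': 237.98098526791887, 'xyz': array([ 270.44562028,   15.26325296, 1313.51734112]), 'orientation': array([-1.67942034
[... 759 characters left out ...]
top [442. 382.  72.] 0.3 [179. 279.]
coarse_sieve_mid scene [ 590. -342.   38.] 0.91 [399. 342.]
coarse_sieve_mid scene [ 394. -244.   17.] 0.54 [305. 346.]
sieve_lid_mid scene [ 395. -248.   18.] 0.65 [306. 347.]
seat top [495. -43.  37.] 0.66 [345. 255.]
seat scene [488. -61.  40.] 0.64 [306. 269.]
cup_mid top [443. 381.  72.] 0.79 [179. 279.]
cup_mid scene [438. 374.  58.] 0.93 [228. 167.]
timer_mid top [572. 224.  18.] 0.78 [244. 232.]
timer_mid scene [580. 221.  16.] 0.97 [292. 194.]
dish_mid top [ 440. -395.   16.] 0.76 [478. 272.]
dish_mid scene [ 438. -402.   13.] 0.82 [354. 397.]
jar_mid top [ 610. -211.   56.] 0.56 [407. 209.]
jar_mid scene [ 610. -227.   62.] 0.85 [382. 295.]
1.05
```

View pics/top0.png

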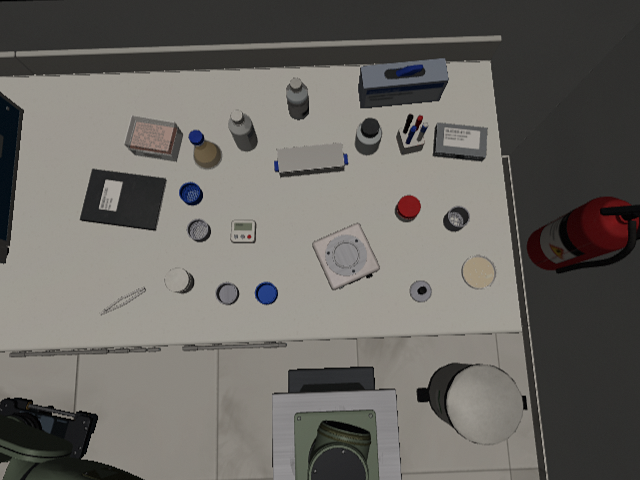

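View pics/scene0.png

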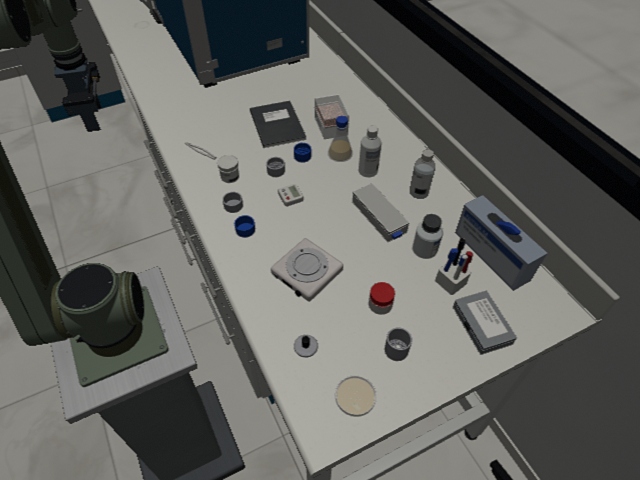

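Run:
```python
import cv2,numpy as np
a=cv2.imread('pics/scene0.png');b=cv2.imread('pics/top0.png')
A=cv2.resize(a[120:270,200:350],(400,400),interpolation=3)
B=cv2.resize(b[160:310,150:300],(400,400),interpolation=3)
cv2.imwrite('pics/crop0.png',np.hstack([A,B]))
A=cv2.resize(a[225:375,270:420],(400,400),interpolation=3)
B=cv2.resize(b[180:330,320:470],(400,400),interpolation=3)
cv2.imwrite('pics/crop1.png',np.hstack([A,B]))
```

```text
(no output)
```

View pics/crop0.png

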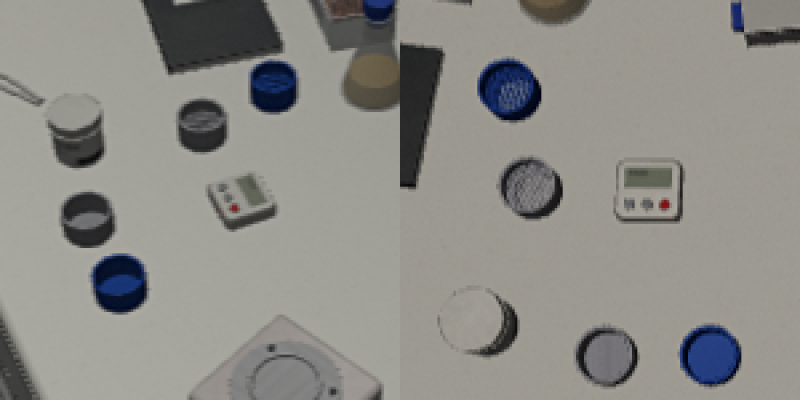

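View pics/crop1.png

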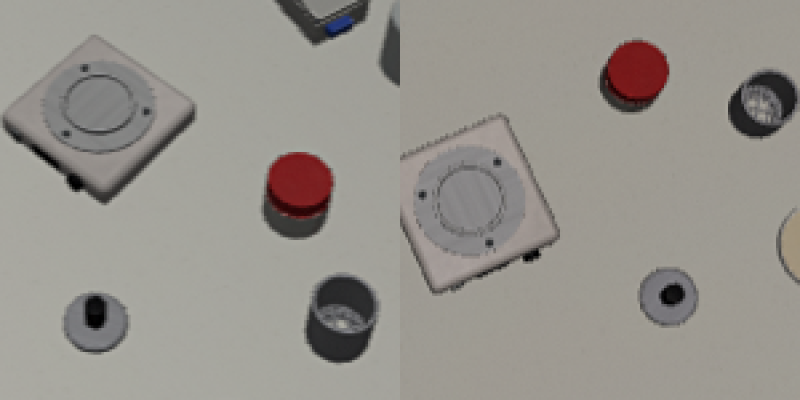

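The candidates for each part, with their pixels:
- **Pan:** (227,293) in the top view is steel with a plain bottom, so it is the one meant. (267,293) is the blue look-alike.
- **Fine sieve:** (199,230) is steel with close mesh, so it is meant. (190,193) is blue.
- **Coarse sieve:** (457,218).
- **Lid:** (420,291).
- **Seat:** about (347,255).

The enlarged crops confirm the colours. I'll compute the positions next.

```bash
cat >> h.py <<'E'
def go(X,yaw=None):
    s=env.state(); M=R.from_euler('xyz',s['ee_rot'],degrees=True).as_matrix()
    d=np.array(X)-s['ee_pos']; print('t',round(s['time_s'],2),'at',np.round(s['ee_pos'],1),np.round(s['ee_rot'],1),'tool delta m',np.round(M.T@d/1000,4),'w',round(s['gripper_width'],1))
E
python3 - <<'E'
from h import *
p=env.camera_params('top')
def c(u0,v0,x,y): return u0+(x)*.375, v0+y*.375
for n,(u,v),z in [('pan',c(150,160,207,355),34),('fine',c(150,160,130,187),40),('coarse',c(320,180,765-400,108-12),64),('lidknob',c(320,180,672-400,294),42),('liddisc',c(320,180,669-400,297),14),('seat',c(320,180,471-400,199),47)]:
    print(n,np.round((u,v),1),np.round(atz(p,u,v,z),1))
go([407,277,180])
E
```

```text
pan [227.6 293.1] [406.4 265.4  34. ]
fine [198.8 230.1] [575.7 341.8  40. ]
coarse [456.9 216. ] [ 583.7 -339.9   64. ]
lidknob [422.  290.2] [ 395. -238.   42.]
liddisc [420.9 291.4] [ 394.9 -240.4   14. ]
seat [346.6 254.6] [494.4 -47.4  47. ]
t 1.05 at [133.8 559.2 231. ] [180.    0.  166.5] tool delta m [-0.3314 -0.2109  0.051 ] w 91.0
```

Emit:
{"name": "jog_arm", "arguments": {
  "deltas": [
    [[-0.332, -0.215, 0.081, 0, 0.091], [-0.332, -0.215, 0.081, 0, 0.091], [-0.332, -0.215, 0.081, 0, 0.091], [-0.332, -0.215, 0.081, 0, 0.091], [-0.332, -0.215, 0.081, 0, 0.091], [-0.332, -0.215, 0.081, 0, 0.091], [-0.332, -0.215, 0.081, 0, 0.091], [-0.332, -0.215, 0.081, 0, 0.091], [-0.332, -0.215, 0.081, 0, 0.091], [-0.332, -0.215, 0.081, 0, 0.091], [-0.332, -0.215, 0.081, 0, 0.091], [-0.332, -0.215, 0.081, 0, 0.091], [-0.332, -0.215, 0.081, 0, 0.091], [-0.332, -0.215, 0.081, 0, 0.091]]
  ],
  "grip_force": 20
}}

```text
time_s: 2.22
ee_pos: [406.1, 273.8, 150.3]
ee_rot: [180.0, 0.0, 166.6]
force: [-0.3, -0.7, -0.2]
gripper_width: 91.1
```

Run:
```python
from h import *
go([407,272,150]); p=env.camera_params('wrist'); f=env.grab_frame('wrist'); save(f,'w1.png'); print(p['xyz'],p['orientation'])
for d in env.look_for('wrist','pan_mid'): print(d,proj(p,d['xyz']))
```

```text
t 2.22 at [406.1 273.8 150.3] [180.    0.  166.6] tool delta m [-0.0013 -0.0016  0.0003] w 91.1
[331.5226577  290.61220956 303.37121186] [1.64503337e+02 1.33323276e-02 7.65437760e+01]
{'xyz': [415.5, 268.7, 0.5], 'conf': 0.72} (np.float64(314.82835017251944), np.float64(240.2702679446622))
{'xyz': [402.8, 157.6, 12.3], 'conf': 0.59} (np.float64(172.02483090866463), np.float64(261.13216555601247))
```

View pics/w1.png

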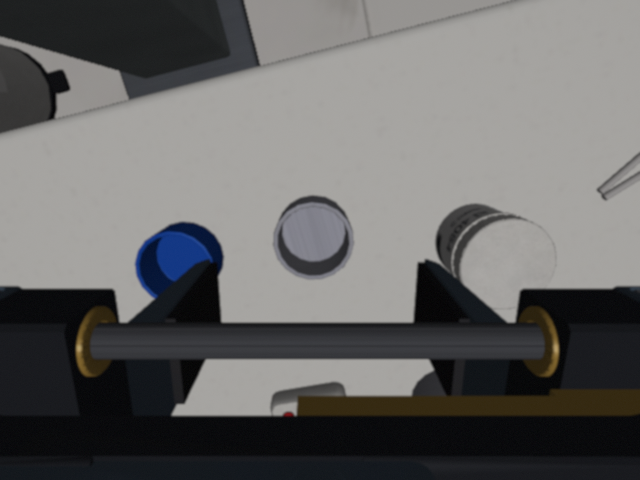

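Run:
```python
from h import *
f=cv2.imread('pics/w1.png'); cv2.imwrite('pics/w1c.png',cv2.resize(f[185:295,255:375],None,fx=5,fy=5,interpolation=3))
p=env.camera_params('wrist')
for X in ([406,274,34],): print(proj(p,X))
```

```text
(np.float64(318.60150714294275), np.float64(239.19871068270103))
```

View pics/w1c.png

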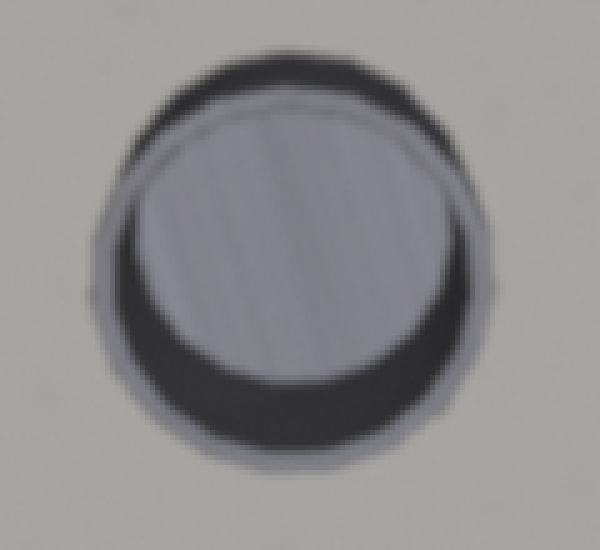

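Run:
```python
from h import *
p=env.camera_params('wrist')
X=atz(p,313.5,240.7,34); print(X)
X[2]=28; go(X)
```

```text
[406.23764361 270.22462791  34.        ]
t 2.32 at [406.  273.9 150.3] [180.    0.  166.7] tool delta m [-0.0011 -0.0036  0.1223] w 90.8
```

Emit:
{"name": "jog_arm", "arguments": {
  "deltas": [
    [[-0.001, -0.0036, 0.04, 0, 0.091], [-0.001, -0.0036, 0.08, 0, 0.091], [-0.001, -0.0036, 0.11, 0, 0.091], [-0.001, -0.0036, 0.1225, 0, 0.091], [-0.001, -0.0036, 0.1225, 0, 0.091], [-0.001, -0.0036, 0.1225, 0, 0.07], [-0.001, -0.0036, 0.1225, 0, 0.05], [-0.001, -0.0036, 0.1225, 0, 0.05], [-0.001, -0.0036, 0.1225, 0, 0.05], [-0.001, -0.0036, 0.1225, 0, 0.05], [-0.001, -0.0036, 0.1225, 0, 0.05], [-0.001, -0.0036, 0.1225, 0, 0.05]]
  ],
  "grip_force": 20
}}

```text
time_s: 3.32
ee_pos: [407.4, 269.7, 28.4]
ee_rot: [179.9, 0.1, 166.5]
force: [-0.9, 0.0, 5.4]
gripper_width: 58.5
```

Emit:
{"name": "jog_arm", "arguments": {
  "deltas": [
    [[0, 0, -0.03, 0, 0.05], [0, 0, -0.07, 0, 0.05], [0, 0, -0.11, 0, 0.05], [-0.217, -0.287, -0.122, 0, 0.05], [-0.217, -0.287, -0.122, 0, 0.05], [-0.217, -0.287, -0.122, 0, 0.05], [-0.217, -0.287, -0.122, 0, 0.05], [-0.217, -0.287, -0.122, 0, 0.05], [-0.217, -0.287, -0.122, 0, 0.05], [-0.217, -0.287, -0.122, 0, 0.05], [-0.217, -0.287, -0.122, 0, 0.05], [-0.217, -0.287, -0.122, 0, 0.05], [-0.217, -0.287, -0.122, 0, 0.05], [-0.217, -0.287, -0.122, 0, 0.05], [-0.217, -0.287, -0.122, 0, 0.05], [-0.217, -0.287, -0.122, 0, 0.05]]
  ]
}}

```text
time_s: 4.65
ee_pos: [550.2, -59.4, 149.1]
ee_rot: [180.0, -0.1, 166.6]
force: [-0.0, 0.1, -0.7]
gripper_width: 58.5
```

Run:
```python
from h import *
go([552,-60,150]); p=env.camera_params('wrist'); f=env.grab_frame('wrist'); save(f,'w2.png'); print(p['xyz'],p['orientation'])
for d in env.look_for('wrist','seat'): print(d,proj(p,d['xyz']))
```

```text
t 4.65 at [550.2 -59.4 149.1] [ 1.800e+02 -1.000e-01  1.666e+02] tool delta m [-0.0019 -0.0002 -0.0009] w 58.5
[475.86863008 -42.55154817 302.30598291] [1.64592868e+02 4.11761926e-02 7.65299938e+01]
{'xyz': [485.8, -40.6, 42.1], 'conf': 0.83} (np.float64(323.82067923933334), np.float64(142.8814701432728))
{'xyz': [554.2, -59.5, 125.2], 'conf': 0.34} (np.float64(320.85091426880706), np.float64(299.0242745539631))
```

View pics/w2.png

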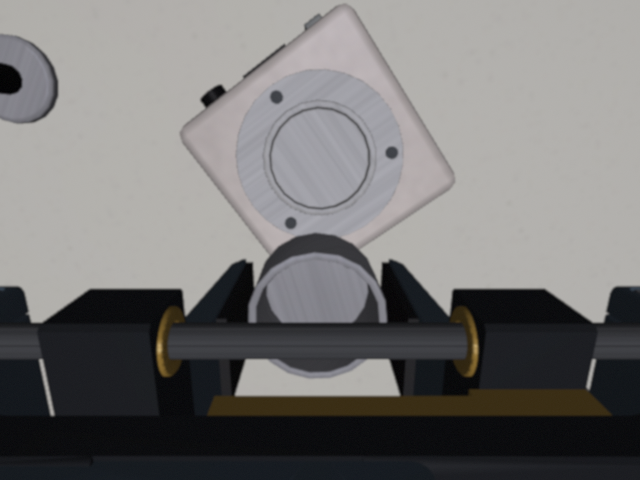

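Run:
```python
from h import *
f=cv2.imread('pics/w2.png'); A=f[85:225,245:395]; cv2.imwrite('pics/w2c.png',cv2.resize(A,None,fx=5,fy=5,interpolation=3)[:600*2:,:][:700])
p=env.camera_params('wrist')
S=atz(p,320,156.5,47); P=atz(p,317.5,315,154.7); print(S,atz(p,320,158,44),P,proj(p,[550.2,-59.4,154.7]))
s=env.state(); D=s['ee_pos']+0; D[:2]+=(S-P)[:2]; go([S[0],S[1],100])
```

```text
[493.63022159 -44.84434005  47.        ] [494.75899118 -45.09111673  44.        ] [548.17434061 -59.54219086 154.7       ] (np.float64(318.9768550911294), np.float64(319.2865158318191))
t 4.75 at [550.5 -59.2 149.4] [180.   -0.  166.6] tool delta m [0.0586 0.0009 0.0494] w 58.1
```

View pics/w2c.png

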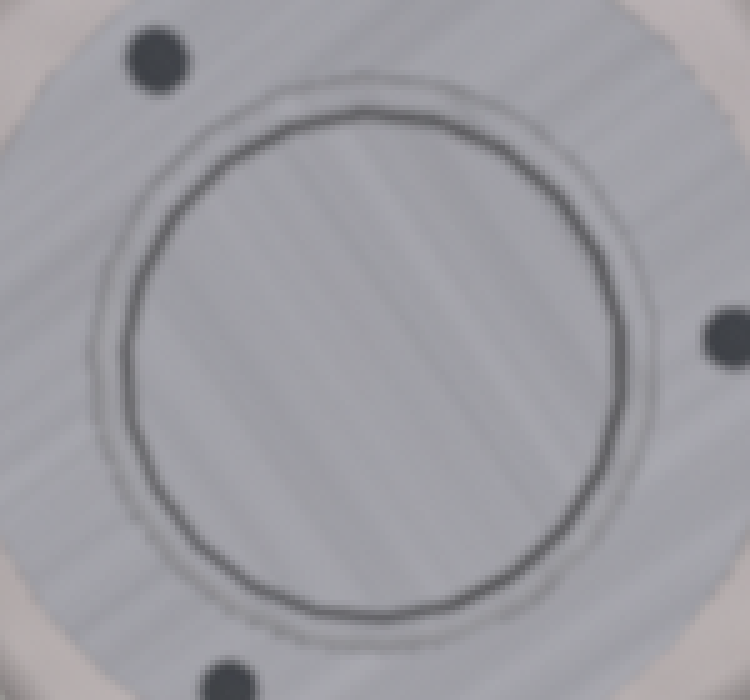

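Emit:
{"name": "jog_arm", "arguments": {
  "deltas": [
    [[0.035, 0.001, 0.01, 0, 0.05], [0.056, 0.0012, 0.03, 0, 0.05], [0.056, 0.0012, 0.05, 0, 0.05], [0.056, 0.0012, 0.063, 0, 0.05], [0.056, 0.0012, 0.068, 0, 0.05], [0.056, 0.0012, 0.068, 0, 0.05]]
  ]
}}

```text
time_s: 5.25
ee_pos: [496.1, -45.4, 80.7]
ee_rot: [-180.0, -0.1, 166.6]
force: [0.8, -0.4, -1.2]
gripper_width: 58.6
```

Run:
```python
from h import *
go([496,-45,70.4]); p=env.camera_params('wrist'); f=env.grab_frame('wrist'); save(f,'w3.png')
```

```text
t 5.25 at [496.1 -45.4  80.7] [-1.800e+02 -1.000e-01  1.666e+02] tool delta m [0.0001 0.0004 0.0103] w 58.6
```

View pics/w3.png

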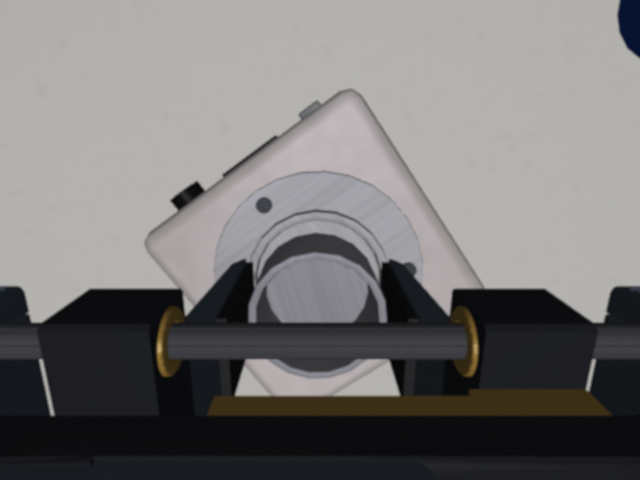

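Emit:
{"name": "jog_arm", "arguments": {
  "deltas": [
    [[0, 0.0003, 0.004, 0, 0.05], [0, 0.0003, 0.006, 0, 0.05], [0, 0.0003, 0.008, 0, 0.05], [0, 0.0003, 0.0095, 0, 0.05], [0, 0.0003, 0.0105, 0, 0.05], [0, 0.0003, 0.0105, 0, 0.05]]
  ]
}}

```text
time_s: 5.8
ee_pos: [496.8, -46.0, 70.8]
ee_rot: [180.0, -0.0, 166.5]
force: [-0.7, -0.5, -1.9]
gripper_width: 58.7
```

Emit:
{"name": "jog_arm", "arguments": {
  "deltas": [
    [[0, 0, 0.0008, 0, 0.05], [0, 0, 0.0008, 0, 0.06], [0, 0, 0.0008, 0, 0.075], [0, 0, 0.0008, 0, 0.08], [0, 0, -0.03, 0, 0.08], [0, 0, -0.07, 0, 0.08], [0.07, 0, -0.09, 0, 0.08], [0.07, 0, -0.09, 0, 0.08], [0.07, 0, -0.09, 0, 0.08]]
  ]
}}

```text
time_s: 6.55
ee_pos: [424.3, -28.8, 162.3]
ee_rot: [180.0, -0.1, 166.6]
force: [-1.0, 0.7, -0.2]
gripper_width: 79.8
```

Run:
```python
from h import *
go([584,343,150]); p=env.camera_params('wrist'); f=env.grab_frame('wrist'); save(f,'w4.png'); print(p)
```

```text
t 6.55 at [424.3 -28.8 162.3] [ 1.800e+02 -1.000e-01  1.666e+02] tool delta m [-0.069   0.3987  0.0123] w 79.8
{'fx': 395.1772681684577, 'fy': 395.1772681684577, 'cx': 316.9588346123564, 'cy': 236.89025265879147, 'xyz': array([350.03215975, -11.90289079, 315.54088155]), 'orientation': array([1.64610442e+02, 4.79221947e-02, 7.64903005e+01])}
```

View pics/w4.png

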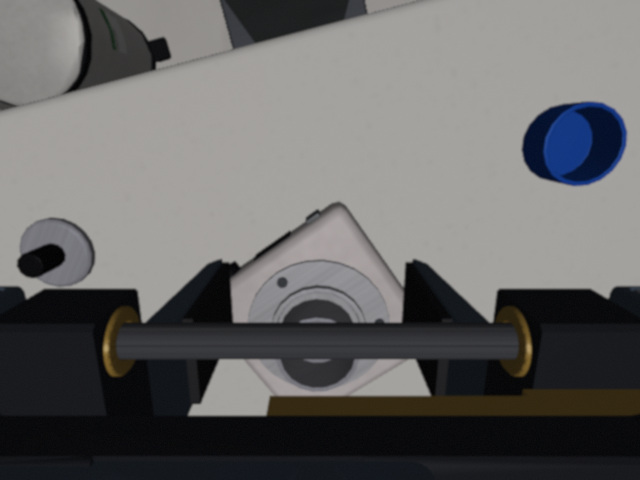

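Emit:
{"name": "jog_arm", "arguments": {
  "deltas": [
    [[-0.068, 0.398, 0.012, 0, 0.091], [-0.068, 0.398, 0.012, 0, 0.091], [-0.068, 0.398, 0.012, 0, 0.091], [-0.068, 0.398, 0.012, 0, 0.091], [-0.068, 0.398, 0.012, 0, 0.091], [-0.068, 0.398, 0.012, 0, 0.091], [-0.068, 0.398, 0.012, 0, 0.091], [-0.068, 0.398, 0.012, 0, 0.091], [-0.068, 0.398, 0.012, 0, 0.091], [-0.068, 0.398, 0.012, 0, 0.091], [-0.068, 0.398, 0.012, 0, 0.091], [-0.068, 0.398, 0.012, 0, 0.091], [-0.068, 0.398, 0.012, 0, 0.091]]
  ]
}}

```text
time_s: 7.68
ee_pos: [587.5, 341.1, 147.9]
ee_rot: [-179.9, -0.1, 166.6]
force: [0.5, -1.0, 0.7]
gripper_width: 91.3
```

Run:
```python
from h import *
go([584,343,150]); p=env.camera_params('wrist'); f=env.grab_frame('wrist'); save(f,'w5.png'); print(p['xyz'])
f=f[:,:,::-1]
u,v=proj(p,[582,343,40]);print(u,v); u0,v0=int(u)-60,int(v)-60
print(u0,v0); c=cv2.resize(f[v0:v0+120,u0:u0+120],None,fx=5,fy=5,interpolation=3); cv2.imwrite('pics/w5c.png',c)
print(env.look_for('wrist','fine_sieve_mid'))
g=env.grab_frame('top'); save(np.vstack([cv2.resize(g[215:295,300:400],None,fx=5,fy=5,interpolation=2)]),'t5.png')
```

```text
t 7.68 at [587.5 341.1 147.9] [-1.799e+02 -1.000e-01  1.666e+02] tool delta m [ 0.0039  0.001  -0.0021] w 91.3
[513.22970696 358.23293845 301.02670945]
319.7701330103024 234.59710361648425
259 174
[{'xyz': [698.5, 372.2, 26.6], 'conf': 0.7}, {'xyz': [581.1, 346.3, 22.0], 'conf': 0.61}, {'xyz': [467.7, 380.2, 65.4], 'conf': 0.42}]
```

View pics/w5.png

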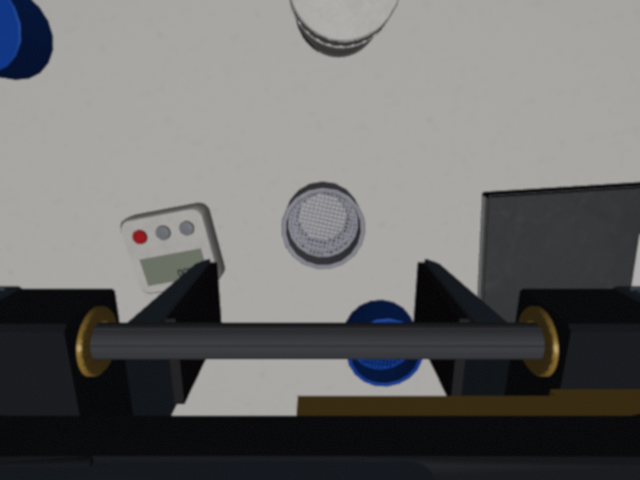

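View pics/w5c.png

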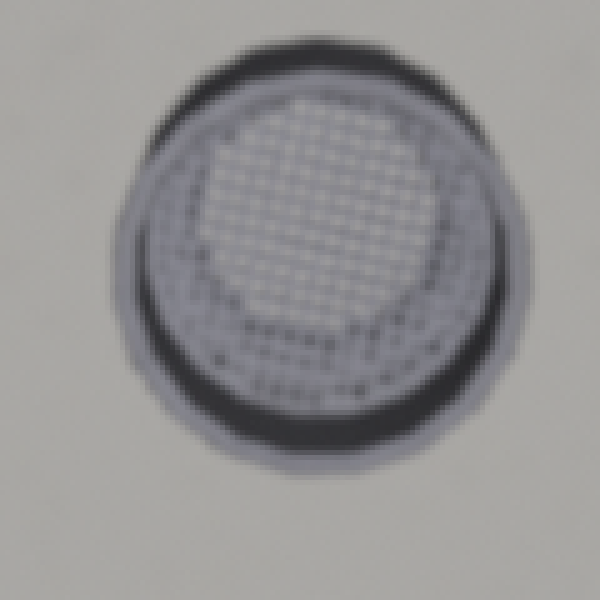

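View pics/t5.png

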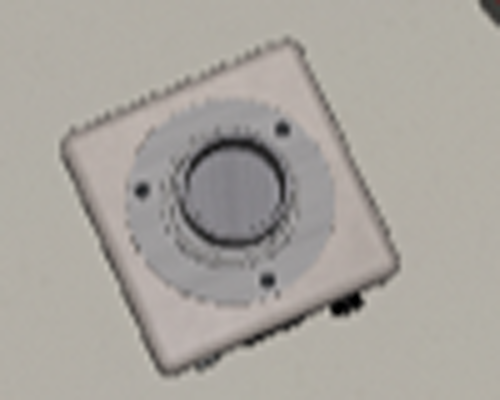

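Run:
```python
from h import *
p=env.camera_params('wrist'); X=atz(p,323.2,228.7,40); print(X); go([X[0]+1.2,X[1],31])
```

```text
[578.92694392 345.5158546   40.        ]
t 7.83 at [587.5 340.3 149.1] [-180.    -0.   166.5] tool delta m [0.0084 0.0034 0.1181] w 91.0
```

Emit:
{"name": "jog_arm", "arguments": {
  "deltas": [
    [[0.0084, 0.0034, 0.04, 0, 0.091], [0.0084, 0.0034, 0.08, 0, 0.091], [0.0084, 0.0034, 0.108, 0, 0.091], [0.0084, 0.0034, 0.118, 0, 0.091], [0.0084, 0.0034, 0.118, 0, 0.091], [0.0084, 0.0034, 0.118, 0, 0.07], [0.0084, 0.0034, 0.118, 0, 0.05], [0.0084, 0.0034, 0.118, 0, 0.05], [0.0084, 0.0034, 0.118, 0, 0.05], [0.0084, 0.0034, 0.118, 0, 0.05], [0.0084, 0.0034, 0.118, 0, 0.05], [0.0084, 0.0034, 0.118, 0, 0.05]]
  ]
}}

```text
time_s: 8.83
ee_pos: [580.8, 347.1, 32.3]
ee_rot: [179.9, 0.1, 166.6]
force: [-1.1, -0.1, 5.4]
gripper_width: 58.2
```

Run:
```python
from h import *
go([552,-60,160])
```

```text
t 8.83 at [580.8 347.1  32.3] [1.799e+02 1.000e-01 1.666e+02] tool delta m [-0.0669 -0.4025 -0.1282] w 58.2
```

Emit:
{"name": "jog_arm", "arguments": {
  "deltas": [
    [[0, 0, -0.03, 0, 0.05], [0, 0, -0.07, 0, 0.05], [0, 0, -0.11, 0, 0.05], [-0.067, -0.403, -0.128, 0, 0.05], [-0.067, -0.403, -0.128, 0, 0.05], [-0.067, -0.403, -0.128, 0, 0.05], [-0.067, -0.403, -0.128, 0, 0.05], [-0.067, -0.403, -0.128, 0, 0.05], [-0.067, -0.403, -0.128, 0, 0.05], [-0.067, -0.403, -0.128, 0, 0.05], [-0.067, -0.403, -0.128, 0, 0.05], [-0.067, -0.403, -0.128, 0, 0.05], [-0.067, -0.403, -0.128, 0, 0.05], [-0.067, -0.403, -0.128, 0, 0.05], [-0.067, -0.403, -0.128, 0, 0.05], [-0.067, -0.403, -0.128, 0, 0.05]]
  ]
}}

```text
time_s: 10.17
ee_pos: [551.4, -60.4, 158.6]
ee_rot: [180.0, -0.1, 166.5]
force: [0.6, 0.6, -1.8]
gripper_width: 58.1
```

Run:
```python
from h import *
go([552,-60,160]); p=env.camera_params('wrist'); f=env.grab_frame('wrist'); save(f,'w6.png'); print(p['xyz'])
f=f[:,:,::-1]
cv2.imwrite('pics/w6c.png',cv2.resize(f[90:250,230:410],None,fx=4,fy=3.75,interpolation=3))
```

```text
t 10.17 at [551.4 -60.4 158.6] [ 1.800e+02 -1.000e-01  1.665e+02] tool delta m [-0.0005  0.0005 -0.0014] w 58.1
[476.96748707 -43.45268098 311.72104847]
```

View pics/w6.png

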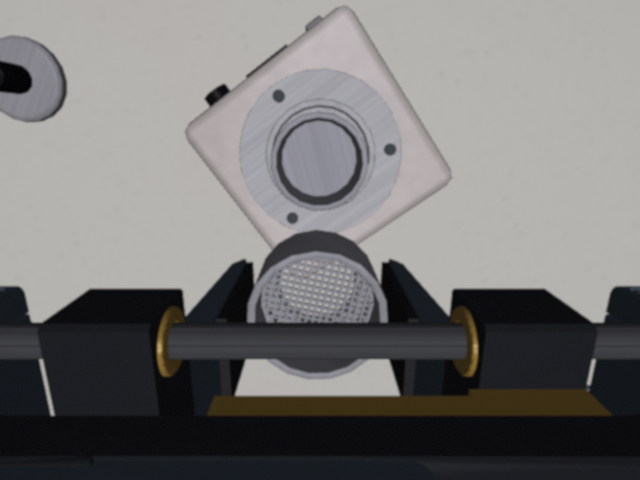

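View pics/w6c.png

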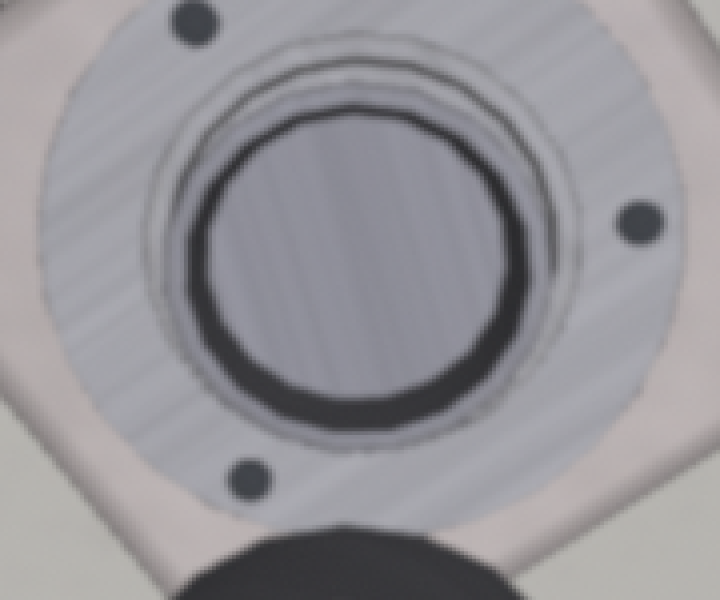

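Run:
```python
from h import *
p=env.camera_params('wrist'); X=atz(p,319.5,161,76); print(X, atz(p,317.5,315,158.6-32+40)); go([X[0]+1.5,X[1],102.3])
```

```text
[495.69079388 -45.99328504  76.        ] [547.81735385 -59.77597948 166.6       ]
t 10.22 at [551.4 -59.8 158.6] [ 1.800e+02 -1.000e-01  1.666e+02] tool delta m [0.0559 0.0008 0.0563] w 58.5
```

Emit:
{"name": "jog_arm", "arguments": {
  "deltas": [
    [[0.035, 0.0008, 0.005, 0, 0.05], [0.0555, 0.0008, 0.02, 0, 0.05], [0.0555, 0.0008, 0.04, 0, 0.05], [0.0555, 0.0008, 0.046, 0, 0.05], [0.0555, 0.0008, 0.046, 0, 0.05], [0.0555, 0.0008, 0.05, 0, 0.05], [0.0555, 0.0008, 0.0515, 0, 0.05], [0.0555, 0.0008, 0.0525, 0, 0.05], [0.0555, 0.0008, 0.0525, 0, 0.05]]
  ]
}}

```text
time_s: 10.97
ee_pos: [498.5, -47.0, 106.7]
ee_rot: [180.0, 0.0, 166.5]
force: [-0.7, -0.2, -0.6]
gripper_width: 58.3
```

Emit:
{"name": "jog_arm", "arguments": {
  "deltas": [
    [[0, 0, 0.0015, 0, 0.05], [0, 0, 0.003, 0, 0.05], [0, 0, 0.004, 0, 0.05], [0, 0, 0.0045, 0, 0.05], [0, 0, 0.0045, 0, 0.05]]
  ]
}}

```text
time_s: 11.38
ee_pos: [497.9, -47.1, 102.3]
ee_rot: [180.0, 0.0, 166.5]
force: [-1.5, -0.1, 1.7]
gripper_width: 58.1
```

Emit:
{"name": "jog_arm", "arguments": {
  "deltas": [
    [[0, 0, 0.0005, 0, 0.05], [0, 0, 0.0005, 0, 0.065], [0, 0, 0.0005, 0, 0.08], [0, 0, 0.0005, 0, 0.08], [0, 0, -0.03, 0, 0.08], [0, 0, -0.06, 0, 0.08], [-0.153, -0.267, -0.078, 0, 0.091], [-0.153, -0.267, -0.078, 0, 0.091], [-0.153, -0.267, -0.078, 0, 0.091], [-0.153, -0.267, -0.078, 0, 0.091], [-0.153, -0.267, -0.078, 0, 0.091], [-0.153, -0.267, -0.078, 0, 0.091], [-0.153, -0.267, -0.078, 0, 0.091], [-0.153, -0.267, -0.078, 0, 0.091], [-0.153, -0.267, -0.078, 0, 0.091], [-0.153, -0.267, -0.078, 0, 0.091]]
  ]
}}

```text
time_s: 12.72
ee_pos: [584.2, -342.8, 178.9]
ee_rot: [179.9, -0.1, 166.5]
force: [0.7, 1.1, -0.1]
gripper_width: 91.7
```

Run:
```python
from h import *
go([585,-342,180]); p=env.camera_params('wrist'); f=env.grab_frame('wrist'); save(f,'w7.png'); print(p['xyz'])
f=f[:,:,::-1]
u,v=proj(p,[587,-342,64]);print(u,v); u0,v0=int(u)-60,int(v)-60
print(u0,v0); c=cv2.resize(f[v0:v0+120,u0:u0+120],None,fx=5,fy=5,interpolation=3); cv2.imwrite('pics/w7c.png',c)
g=env.grab_frame('top')[:,:,::-1];h=env.grab_frame('scene')[:,:,::-1]
cv2.imwrite('pics/t7.png',np.hstack([cv2.resize(a,(400,400),interpolation=2) for a in (g[215:295,310:390],h[225:305,265:345])]))
```

```text
t 12.72 at [ 584.2 -342.8  178.9] [ 1.799e+02 -1.000e-01  1.665e+02] tool delta m [-0.0006  0.001  -0.0011] w 91.7
[ 509.90812943 -325.89894878  332.09491308]
320.4744659012769 243.44572643621723
260 183
```

View pics/w7.png

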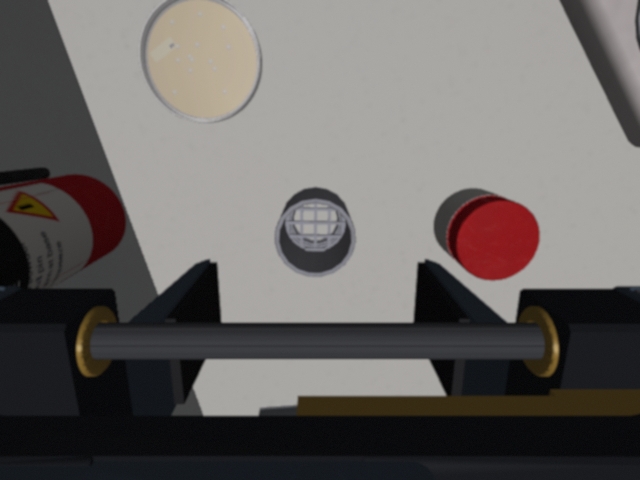

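View pics/w7c.png

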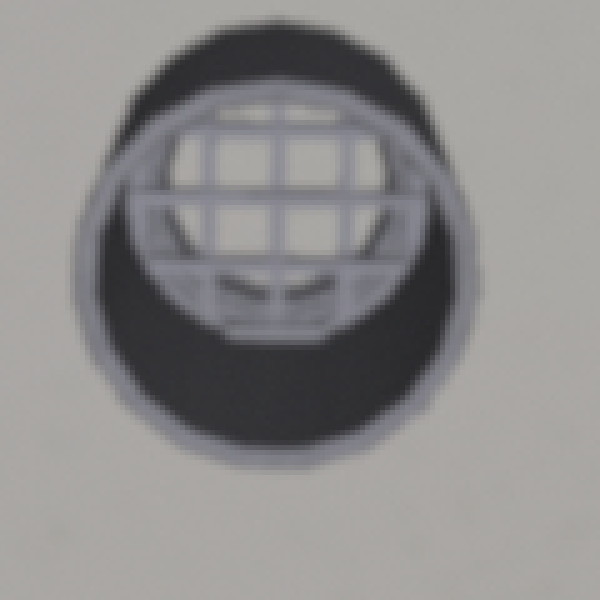

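View pics/t7.png

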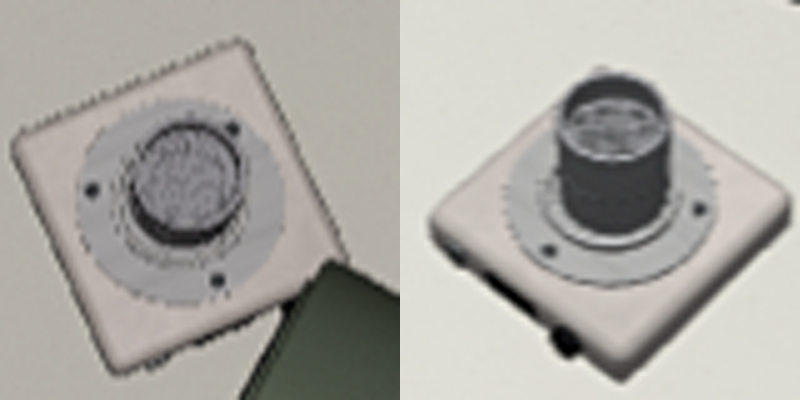

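Run:
```python
from h import *
p=env.camera_params('wrist'); X=atz(p,315.3,237.8,64); print(X); go([X[0]+1.5,X[1],44])
```

```text
[ 582.33941848 -342.63409858   64.        ]
t 12.87 at [ 584.2 -340.7  179.7] [ 1.800e+02 -1.000e-01  1.666e+02] tool delta m [-0.0002 -0.002   0.1357] w 91.0
```

Emit:
{"name": "jog_arm", "arguments": {
  "deltas": [
    [[0, -0.001, 0.04, 0, 0.091], [0, -0.001, 0.08, 0, 0.091], [0, -0.001, 0.12, 0, 0.091], [0, -0.001, 0.135, 0, 0.091], [0, -0.001, 0.135, 0, 0.091], [0, -0.001, 0.135, 0, 0.07], [0, -0.001, 0.135, 0, 0.05], [0, -0.001, 0.135, 0, 0.05], [0, -0.001, 0.135, 0, 0.05], [0, -0.001, 0.135, 0, 0.05], [0, -0.001, 0.135, 0, 0.05], [0, -0.001, 0.135, 0, 0.05]]
  ]
}}

```text
time_s: 13.87
ee_pos: [584.9, -343.6, 46.4]
ee_rot: [-180.0, 0.1, 166.5]
force: [0.2, 0.2, 6.2]
gripper_width: 58.5
```

Run:
```python
from h import *
go([555,-60,210])
```

```text
t 13.87 at [ 584.9 -343.6   46.4] [-1.800e+02  1.000e-01  1.665e+02] tool delta m [ 0.0947  0.2688 -0.164 ] w 58.5
```

Emit:
{"name": "jog_arm", "arguments": {
  "deltas": [
    [[0, 0, -0.03, 0, 0.05], [0, 0, -0.07, 0, 0.05], [0, 0, -0.11, 0, 0.05], [0, 0, -0.15, 0, 0.05], [0.095, 0.269, -0.164, 0, 0.05], [0.095, 0.269, -0.164, 0, 0.05], [0.095, 0.269, -0.164, 0, 0.05], [0.095, 0.269, -0.164, 0, 0.05], [0.095, 0.269, -0.164, 0, 0.05], [0.095, 0.269, -0.164, 0, 0.05], [0.095, 0.269, -0.164, 0, 0.05], [0.095, 0.269, -0.164, 0, 0.05], [0.095, 0.269, -0.164, 0, 0.05], [0.095, 0.269, -0.164, 0, 0.05], [0.095, 0.269, -0.164, 0, 0.05]]
  ]
}}

```text
time_s: 15.12
ee_pos: [554.5, -60.6, 208.7]
ee_rot: [-180.0, -0.0, 166.5]
force: [-0.8, -0.4, -1.7]
gripper_width: 58.5
```

Run:
```python
from h import *
go([555,-60,210]); p=env.camera_params('wrist'); f=env.grab_frame('wrist'); save(f,'w8.png'); print(p['xyz'])
f=f[:,:,::-1]
cv2.imwrite('pics/w8c.png',cv2.resize(f[90:250,230:410],None,fx=4,fy=3.75,interpolation=3))
```

```text
t 15.12 at [554.5 -60.6 208.7] [-180.    -0.   166.5] tool delta m [-0.0003  0.0007 -0.0013] w 58.5
[480.09873236 -43.50001131 361.7618512 ]
```

View pics/w8.png

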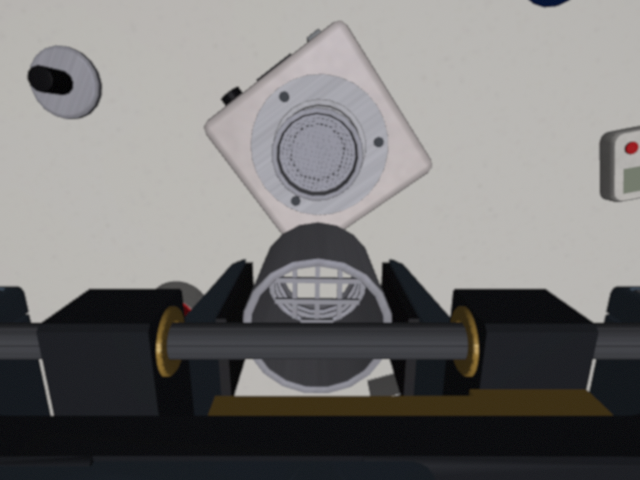

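View pics/w8c.png

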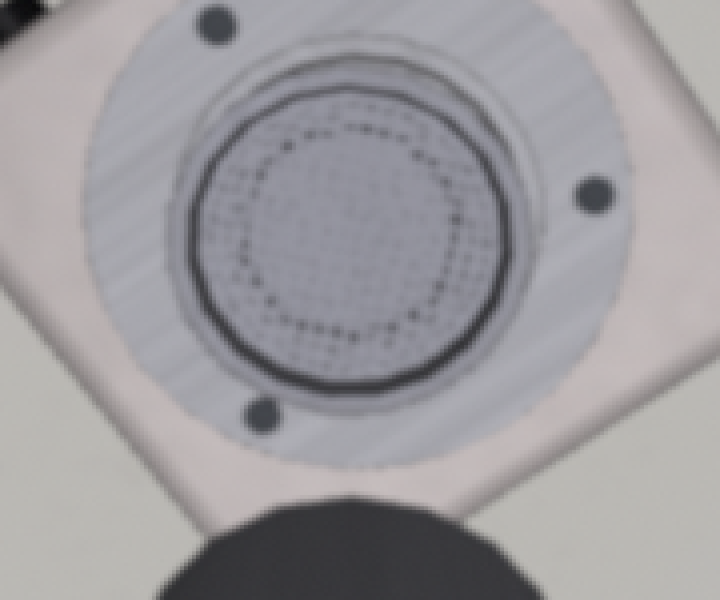

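Run:
```python
from h import *
p=env.camera_params('wrist'); X=atz(p,317.5,154.1,110); print(X,atz(p,317.5,325.5,227)); go([X[0]+2.3,X[1],149.8])
```

```text
[495.68943148 -47.40945201 110.        ] [550.08133303 -60.58409719 227.        ]
t 15.17 at [554.5 -60.7 208.6] [-180.    -0.   166.5] tool delta m [ 0.0581 -0.0003  0.0588] w 58.6
```

Emit:
{"name": "jog_arm", "arguments": {
  "deltas": [
    [[0.035, 0, 0.005, 0, 0.05], [0.0577, 0, 0.02, 0, 0.05], [0.0577, 0, 0.04, 0, 0.05], [0.0577, 0, 0.047, 0, 0.05], [0.0577, 0, 0.047, 0, 0.05], [0.0577, 0, 0.05, 0, 0.05], [0.0577, 0, 0.0525, 0, 0.05], [0.0577, 0, 0.0545, 0, 0.05], [0.0577, 0, 0.0545, 0, 0.05]]
  ]
}}

```text
time_s: 15.92
ee_pos: [498.9, -46.2, 154.5]
ee_rot: [180.0, 0.0, 166.5]
force: [-0.0, 0.1, -1.7]
gripper_width: 58.6
```

Emit:
{"name": "jog_arm", "arguments": {
  "deltas": [
    [[0, -0.0005, 0.0015, 0, 0.05], [0, -0.0005, 0.003, 0, 0.05], [0, -0.0005, 0.004, 0, 0.05], [0, -0.0005, 0.005, 0, 0.05], [0, -0.0005, 0.005, 0, 0.05]]
  ]
}}

```text
time_s: 16.33
ee_pos: [498.5, -46.6, 150.4]
ee_rot: [180.0, 0.1, 166.6]
force: [-2.0, 0.4, 4.3]
gripper_width: 58.6
```

Emit:
{"name": "jog_arm", "arguments": {
  "deltas": [
    [[0, 0, 0, 0, 0.065], [0, 0, 0, 0, 0.08], [0, 0, 0, 0, 0.08], [0, 0, -0.03, 0, 0.08], [0, 0, -0.065, 0, 0.08], [0.03, -0.1, -0.065, 0, 0.08], [0.03, -0.1, -0.065, 0, 0.08], [0.03, -0.1, -0.065, 0, 0.08], [0.055, -0.215, -0.01, 0, 0.06], [0.055, -0.215, -0.01, 0, 0.06], [0.055, -0.215, -0.01, 0, 0.06], [0.055, -0.215, -0.01, 0, 0.06], [0.055, -0.215, -0.01, 0, 0.06], [0.055, -0.215, -0.01, 0, 0.06]]
  ]
}}

```text
time_s: 17.5
ee_pos: [395.0, -242.8, 159.5]
ee_rot: [180.0, 0.0, 166.5]
force: [0.4, 0.7, 0.4]
gripper_width: 59.9
```

Run:
```python
from h import *
go([395,-242,150]); p=env.camera_params('wrist'); f=env.grab_frame('wrist'); save(f,'w9.png'); print(p['xyz'])
f=f[:,:,::-1]
u,v=proj(p,[395,-242,14]);print(u,v); u0,v0=int(u)-60,int(v)-60
print(u0,v0); c=cv2.resize(f[v0:v0+120,u0:u0+120],None,fx=5,fy=5,interpolation=3); cv2.imwrite('pics/w9c.png',c)
g=env.grab_frame('top')[:,:,::-1];h=env.grab_frame('scene')[:,:,::-1]
cv2.imwrite('pics/t9.png',np.hstack([cv2.resize(a,(400,400),interpolation=2) for a in (g[215:295,310:390],h[215:295,265:345])]))
```

```text
t 17.5 at [ 395.  -242.8  159.5] [180.    0.  166.5] tool delta m [0.0002 0.0008 0.0095] w 59.9
[ 320.46053337 -225.84725038  312.59304861]
319.41263317373733 228.75592765394032
259 168
```

View pics/w9.png

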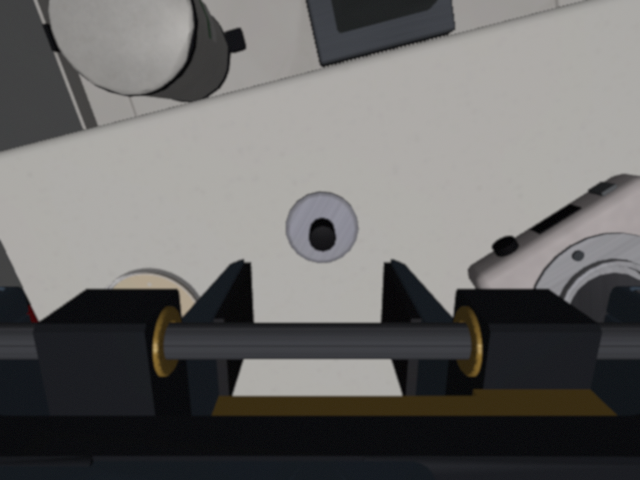

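View pics/w9c.png

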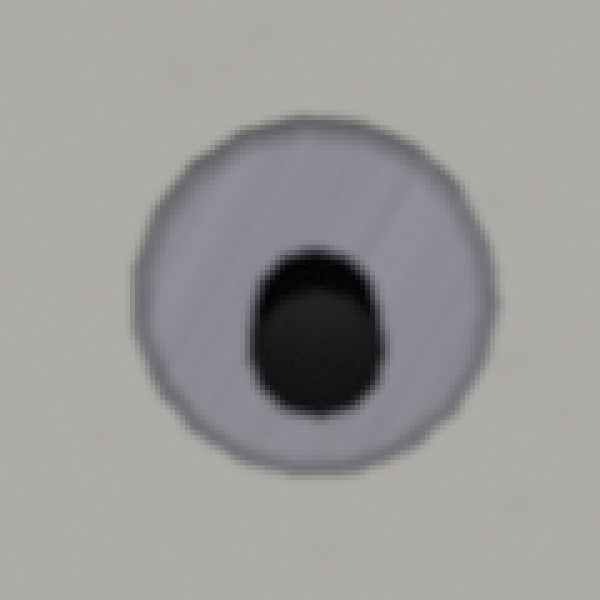

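View pics/t9.png

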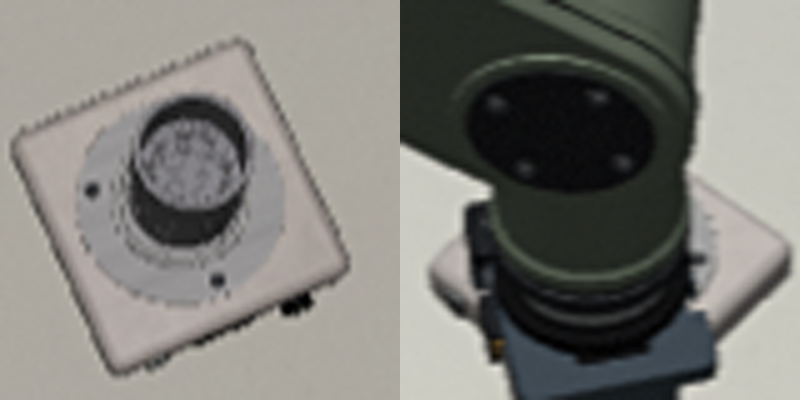

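Run:
```python
from h import *
p=env.camera_params('wrist'); X=atz(p,322.2,238.2,42); print(X,atz(p,322.2,227.5,14)); go([X[0]+1.8,X[1],35])
```

```text
[ 396.30810914 -239.58694218   42.        ] [ 395.6337919  -239.09194323   14.        ]
t 17.65 at [ 395.8 -242.1  160.1] [-1.800e+02  1.000e-01  1.667e+02] tool delta m [-0.0015  0.003   0.1251] w 59.9
```

Emit:
{"name": "jog_arm", "arguments": {
  "deltas": [
    [[-0.0015, 0.003, 0.04, 0, 0.06], [-0.0015, 0.003, 0.08, 0, 0.05], [-0.0015, 0.003, 0.115, 0, 0.05], [-0.0015, 0.003, 0.1245, 0, 0.05], [-0.0015, 0.003, 0.1245, 0, 0.05], [-0.0015, 0.003, 0.1245, 0, 0.03], [-0.0015, 0.003, 0.1245, 0, 0.015], [-0.0015, 0.003, 0.1245, 0, 0.015], [-0.0015, 0.003, 0.1245, 0, 0.015], [-0.0015, 0.003, 0.1245, 0, 0.015], [-0.0015, 0.003, 0.1245, 0, 0.015], [-0.0015, 0.003, 0.1245, 0, 0.015]]
  ]
}}

```text
time_s: 18.65
ee_pos: [397.5, -240.5, 35.9]
ee_rot: [-180.0, 0.1, 166.5]
force: [1.1, 1.3, 6.5]
gripper_width: 19.0
```

Run:
```python
from h import *
go([563,-63,245])
```

```text
t 18.65 at [ 397.5 -240.5   35.9] [-1.800e+02  1.000e-01  1.665e+02] tool delta m [-0.12    0.2112 -0.209 ] w 19.0
```

Emit:
{"name": "jog_arm", "arguments": {
  "deltas": [
    [[0, 0, -0.03, 0, 0.015], [0, 0, -0.07, 0, 0.015], [0, 0, -0.11, 0, 0.015], [0, 0, -0.15, 0, 0.015], [0, 0, -0.19, 0, 0.015], [-0.12, 0.211, -0.209, 0, 0.015], [-0.12, 0.211, -0.209, 0, 0.015], [-0.12, 0.211, -0.209, 0, 0.015], [-0.12, 0.211, -0.209, 0, 0.015], [-0.12, 0.211, -0.209, 0, 0.015], [-0.12, 0.211, -0.209, 0, 0.015], [-0.12, 0.211, -0.209, 0, 0.015], [-0.12, 0.211, -0.209, 0, 0.015], [-0.12, 0.211, -0.209, 0, 0.015], [-0.12, 0.211, -0.209, 0, 0.015]]
  ]
}}

```text
time_s: 19.9
ee_pos: [561.6, -63.9, 243.7]
ee_rot: [-180.0, -0.1, 166.5]
force: [0.9, 0.6, -1.5]
gripper_width: 18.8
```

Run:
```python
from h import *
go([563,-63,245]); p=env.camera_params('wrist'); f=env.grab_frame('wrist'); save(f,'w10.png'); print(p['xyz'])
f=f[:,:,::-1]
cv2.imwrite('pics/w10c.png',cv2.resize(f[70:230,230:410],None,fx=4,fy=3.75,interpolation=3))
```

```text
t 19.9 at [561.6 -63.9 243.7] [-1.800e+02 -1.000e-01  1.665e+02] tool delta m [-0.0011  0.0012 -0.0013] w 18.8
[487.33221363 -46.81442717 396.84037443]
```

View pics/w10.png

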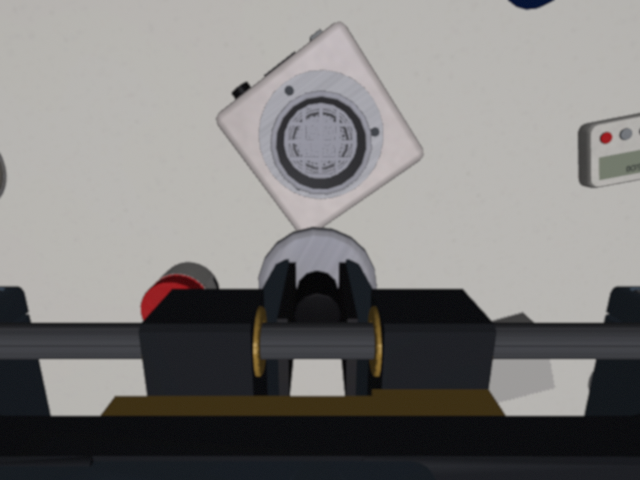

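View pics/w10c.png

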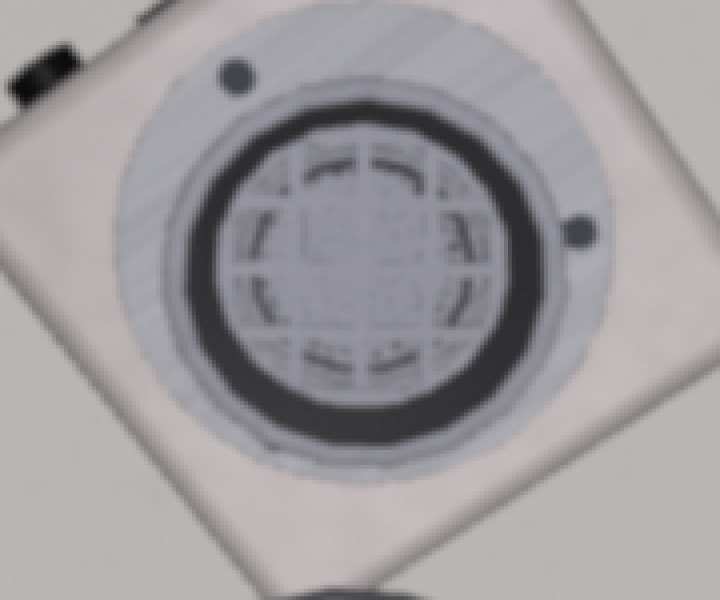

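Run:
```python
from h import *
p=env.camera_params('wrist'); X=atz(p,321.4,142.8,168); print(X); go([X[0]+1.8,X[1],197.6])
```

```text
[495.83268132 -46.72735924 168.        ]
t 19.95 at [561.7 -64.1 243.8] [-180.    -0.   166.5] tool delta m [0.0663 0.0019 0.0463] w 19.0
```

Emit:
{"name": "jog_arm", "arguments": {
  "deltas": [
    [[0.035, 0.0012, 0, 0, 0.015], [0.066, 0.0019, 0.012, 0, 0.015], [0.066, 0.0019, 0.025, 0, 0.015], [0.066, 0.0019, 0.034, 0, 0.015], [0.066, 0.0019, 0.036, 0, 0.015], [0.066, 0.0019, 0.038, 0, 0.015], [0.066, 0.0019, 0.04, 0, 0.015], [0.066, 0.0019, 0.0415, 0, 0.015], [0.066, 0.0019, 0.0415, 0, 0.015]]
  ]
}}

```text
time_s: 20.7
ee_pos: [499.5, -46.0, 202.4]
ee_rot: [180.0, 0.0, 166.5]
force: [-0.3, 0.1, -0.4]
gripper_width: 19.5
```

Run:
```python
from h import *
go([497.6,-46.7,197.6])
env.grab_frame('top'); go([497.6,-46.7,197.6])
f=env.grab_frame('scene'); go([497.6,-46.7,197.6]); g=env.grab_frame('wrist'); save(g,'w11.png')
```

```text
t 20.7 at [499.5 -46.  202.4] [180.    0.  166.5] tool delta m [ 0.0016 -0.0011  0.0048] w 19.5
t 20.75 at [499.4 -45.9 202.5] [180.    0.  166.5] tool delta m [ 0.0016 -0.0012  0.0049] w 19.3
t 20.8 at [499.4 -45.9 202.6] [180.    0.  166.5] tool delta m [ 0.0015 -0.0012  0.005 ] w 19.4
```

View pics/w11.png

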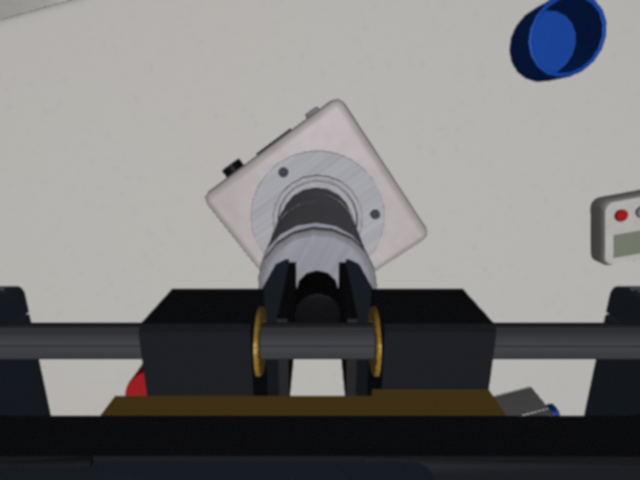

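Laterally aligned. I'll nudge x by 1 mm and lower the lid.

Emit:
{"name": "jog_arm", "arguments": {
  "deltas": [
    [[0.001, -0.0008, 0.0015, 0, 0.015], [0.001, -0.0008, 0.003, 0, 0.015], [0.001, -0.0008, 0.004, 0, 0.015], [0.001, -0.0008, 0.005, 0, 0.015], [0.001, -0.0008, 0.005, 0, 0.015]]
  ]
}}

```text
time_s: 21.27
ee_pos: [497.8, -46.4, 197.9]
ee_rot: [180.0, 0.0, 166.5]
force: [-1.2, 0.4, 1.9]
gripper_width: 19.6
```

Emit:
{"name": "jog_arm", "arguments": {
  "deltas": [
    [[0, 0, 0, 0, 0.03], [0, 0, 0, 0, 0.05], [0, 0, 0, 0, 0.05], [0, 0, -0.03, 0, 0.05], [0, 0, -0.06, 0, 0.05], [-0.03, 0.0, -0.08, 0, 0.05], [-0.06, 0.0, -0.08, 0, 0.05], [-0.07, 0.0, -0.08, 0, 0.05], [-0.07, 0.0, -0.08, 0, 0.05]]
  ]
}}

```text
time_s: 22.02
ee_pos: [567.6, -63.1, 276.5]
ee_rot: [180.0, -0.0, 166.5]
force: [0.4, 0.6, 0.2]
gripper_width: 49.8
```

Run:
```python
from h import *
p=env.camera_params('wrist'); f=env.grab_frame('wrist')[:,:,::-1]; h=env.grab_frame('scene')[:,:,::-1]; g=env.grab_frame('top')[:,:,::-1]
print(proj(p,[495.8,-46.7,204]),proj(p,[495.8,-46.7,176]))
cv2.imwrite('pics/e.png',np.hstack([cv2.resize(a,(400,400),interpolation=2) for a in (f[60:230,230:400],h[205:305,255:355])]))
cv2.imwrite('pics/e2.png',g)
```

```text
(np.float64(317.47895372489495), np.float64(132.56531153058495)) (np.float64(317.46463958800865), np.float64(131.9975122537422))
```

View pics/e.png

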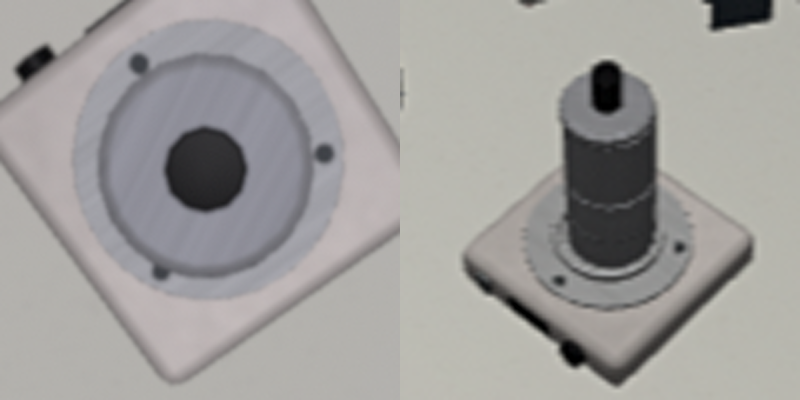

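View pics/e2.png

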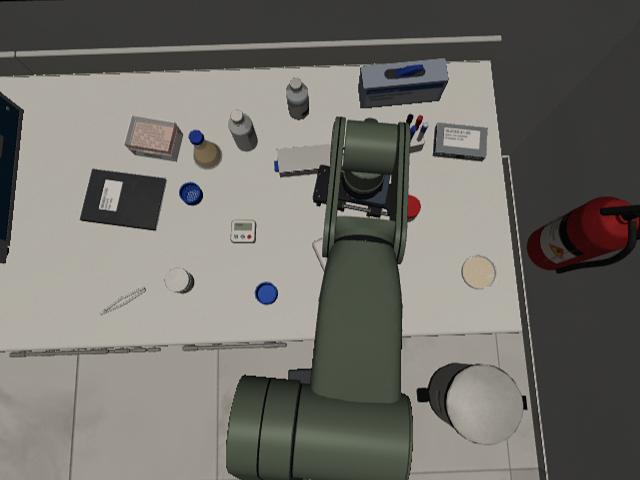

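The wrist view shows the knob centre at about (317,132), against a predicted (317.5,132.5). The scene view shows a straight, level tower without gaps. The bystanders are where they were at the start.

```bash
python3 -c "
from h import *
s=env.state();print(s['time_s'],s['force'],s['ee_pos']);print(env.job_done())"
```

```text
22.1667 [-0.33795546  0.28601152  0.38410305] [564.52293466 -62.35954395 276.4658869 ]
the job is handed in; nothing more can be done
None
```

I built the tower in the shaker's seat in the order asked: steel pan, steel fine sieve, coarse sieve, lid. I then let go, backed the gripper away and handed the job in at about 22 s of the 106 s allowed. The hand-in reports no verdict.

- **Seating:** The measured release height was within about 0.6 mm of the expected seated height for the pan, fine sieve, coarse sieve and lid. The force readings rose slightly on contact for the fine sieve, coarse sieve and lid.
- **Final check:** In the last wrist picture the lid's knob was within about half a pixel of where it should be. The scene picture showed the tower straight and level, with no gaps.
- **Bystanders:** The cup, timer and dish show at the same places as at the start, judged by eye in the last top picture. The arm partly hid the jar, but what showed of it was in place. Neither blue look-alike was touched.
- **Disagreements:**
  - The first estimates of the pan's y position differed by about 15 mm between the top and scene cameras, so I worked from the wrist camera.
  - The measured tool position varied by 1–2 mm from reading to reading.
  - The wrist camera put gripped parts 1–4 mm off the tool's centre in x. I corrected for that when placing each one.

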